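Hold a spring clip open over the order card

TASK

Take the steel spring clip off the rim of the white tub, squeeze it wide open and bring it down over the top edge of the order card in the steel stand, at about the middle of that edge, and finish there still holding it open: one jaw on each side of the card, the card's edge well inside the jaws, and the clip touching the card nowhere, so that I can slip a ticket in. Do not shift the stand, the tub or the other things on the counter.

Things in the scene. Friction and masses are not known exactly. Their poses are not given: they have to be found in the camera images.
- clip: dark steel spring clip, 35 g, 30 mm wide: two halves hinged on a pin with a coil spring, jaws down, two flat handles up. Origin mid-pin; y along the pin, z up to the handles, x the way it opens. The frame is that of the +x half: opening tilts it by half the joint value. Starts upright on the tub's near long rim, pin 15.5 mm above the rim, jaw tips 22 mm below it
- clip_handles (a point): between the clip's two handles, mid-height, 22 mm above the pin. Each handle is a plate 3 mm thick, 28 mm wide, from the pin's height to 40 mm above it. At the start they spread like a V, 43 mm over the outer faces at the top, 21 mm at the pin; fully squeezed they stand parallel at a stop, 21 mm over the outer faces
- clip_half (a joint): opening of the clip, rad: 0 with 3 mm between the jaws (as on the tub's rim), 0.54 squeezed fully open, jaw tips then 23 mm apart and 33 mm clear depth from the tips up to the spring; the spring shuts it. Squeezing takes about 5 N on each handle at first, 9 to 14 N fully open
- jaw_far (a point): inner lower edge, mid-width, of the jaw tip on the clip's +x side, 37.5 mm below the pin
- jaw_near (a point): inner lower edge, mid-width, of the jaw tip on the clip's -x side, 37.5 mm below the pin
- tub: white open-topped plastic tub, 108 mm (x) by 162 mm (y), 100 mm high, walls 3 mm thick, 0.9 kg, loose on the counter, with two low stacks of black lids inside (48 mm high); origin at the centre of its underside; the clip sits on its long wall at -x, up to 45 mm either way from the middle
- stand: slotted steel block 56 mm (x) by 120 mm (y), 20 mm high, loose on the counter, 0.8 kg in all, with the order card fixed upright in it; origin at the centre of its underside
- card_top (a point): middle of the top edge of the order card, 150 mm above the counter; the card is a stiff white board with a dark green band near the top on both faces, 105 mm wide (along y), 3 mm thick (along x)
- sauce: bystander: mustard-coloured squeeze bottle with a white nozzle, 56 mm across, 225 mm high; origin at its foot
- pot: bystander: low clear pot with a white lid, 84 mm across, 75 mm high; origin at its foot
- bowl: bystander: brown board bowl, 110 mm across, 50 mm high; origin at its foot
There are look-alikes about, which are no part of the job. Several things have the shape of the clip; the one meant has the colours described above.

How it is judged:
On the way:
1. the clip is off the tub and in the gripper (distance of clip from where it was at the start of the episode above 0.04 m and contact force between clip and tub below 0.05 N and contact force between the fingers and clip above 2 N), for 0.2 s.
At the end, for the whole second after the job is handed in: held by the gripper, still, over 0.36 rad open; a jaw tip each side of the card, 1.5 mm off its face, 8 mm below its top edge; within 25 mm of the edge's middle, pin within 0.3 rad of it; touching neither card nor stand; stand within 20 mm, tub 30 mm of their starts, upright (value of joint clip_half above 0.36 rad and contact force between the fingers and clip above 3 N and ((x of jaw_far in the frame of card_top above 0.003 m and x of jaw_near in the frame of card_top below -0.003 m) or (x of jaw_far in the frame of card_top below -0.003 m and x of jaw_near in the frame of card_top above 0.003 m)) and z of each of jaw_far, jaw_near in the frame of card_top below -0.008 m and z of clip in the frame of card_top above 0 m and y of clip in the frame of card_top between -0.025 and 0.025 m and angle between the y axis of clip and the y axis of stand, either way round below 0.3 rad and contact force between each of clip, the arm and stand below 0.2 N and linear speed of clip below 0.03 m/s and angle between each of stand, tub's own z axis and vertical below 0.05 rad and distance of stand from where it was at the start of the episode below 0.02 m and distance of tub from where it was at the start of the episode below 0.03 m); the arm keeps its last pose, push and grip.
It fails at once if the card stand is shoved or knocked over (distance of stand from where it was at the start of the episode above 0.02 m or angle between stand's own z axis and vertical above 0.25 rad).
It fails at once if the tub is dragged or tipped (distance of tub from where it was at the start of the episode above 0.03 m or angle between tub's own z axis and vertical above 0.25 rad).
It fails at once if another thing on the counter is disturbed (distance of any of sauce, pot, bowl from where it was at the start of the episode above 0.03 m).
It also fails if it takes over 38 s, if anything falls off the work surface, if the arm or the gripper's body presses on something with over 40 N, if the wrist force passes 120 N, or if a joint passes its speed limit or range.

ROBOT

A 7-joint arm with a two-finger parallel gripper is mounted at the origin on the work surface. World frame = base frame: x ahead of the robot, y to its left, z up, the work surface at z = 0. Lengths are in m, angles in rad, forces in N, time in s.
With the tool pointing down it reaches from about 0.35 to 0.9 m from the base axis. Payload 8.1 kg.
Tool frame: the origin (TCP) lies midway between the tips of the shut fingers; the grasp point (between the pads) lies 19 mm behind it; z points along the fingers, x is the direction in which the jaws open and shut, and the axes are right-handed (so a half turn about z gives the same grasp; the last joint's range is limited). The gripper opens to 92 mm and grips with 3 to 60 N. Pads are 19 mm wide; open, the fingers measure 130 mm over their backs; the gripper's body (75 mm by 190 mm) begins 47 mm behind the grasp point.
Start: joints at [-1.203, 0.434, 0.025, 1.573, -0.012, 1.134, -0.075], TCP at [0.284, 0.557, 0.227] pointing down, gripper open.
Joint ranges: [-2.62, 2.62], [-0.44, 2.09], [-1.27, 1.32], [0.08, 2.57], [-1.32, 4.46], [0.12, 2], [-2.74, 2.74]. Speed limits (rad/s): [2.22, 2.22, 3.01, 3.01, 3.14, 3.14, 3.14].

INTERFACE

Orientations are given as a rotation vector (axis times angle).
In Python, from cell import arm gives the robot as it stands. The module is installed in compiled form; this text tells all that it offers.
- The arm moves only by the tool play_rows, never from a script. Its argument "motion" is a list of rows, each a list of 7 numbers: the gripper's target within -1 to 1 (fully open at 1, half-way at 0, shut at -1), then the shift along the tool's x, y, z in mm, then the turn, a rotation vector about the tool's x, y, z in rad. In form: [[claw, tx, ty, tz, ax, ay, az], ...]. A call has 1 to 10 rows; each row is the pose to reach, as a shift and turn from the pose measured when the call began, along the tool's axes at that moment; what a row does not reach only later rows make up. A row lasts 1/10 s, in which the tool goes at most 50 mm and 8.59 degrees, less where a joint would pass 70% of its speed; a pose out of reach is approached as far as the arm can. A call with a gripper value outside its range is refused whole. The fingers move at their own pace and stop on an object; "force" is the grip in N (left out, the last holds). Time passes only in rows, so rows that repeat a pose let the fingers close. It gives the time, the measured TCP pose, the force and the opening at its end, in the units of the state.
- arm.observe(): the state, without advancing time (a new reading comes with each control period).
- arm.get_image(name): name is "side" or "top"; returns a dict with "img" (480x640x3 uint8, blue, green, red), "depth" (480x640 float32, m along the optical axis (not along the pixel's ray), 0 where there is no reading), "K" (3x3 intrinsics, pixels), "rvec" (rotation vector, rad) and "tvec" (3), from world to camera coordinates, as OpenCV has them. Camera axes: x right, y down, z forward; pixel columns grow to the right and rows downward; lengths in m; the calibration is good to about 2 mm. A picture is of the moment at which its call begins.
- arm.sign_off(): hands the job in, once; it reports no verdict.
Trained networks look in a picture, given as the dict that the camera call returned (one of the last four; its "shot" number tells which), for a name from the list of things; names that differ only in an ending like _2 or _b are one class to them, and where a whole thing is asked for, a point or a joint stands for the part that bears it (a point fixed in the world has none). Each returns a list of dicts, best first, with "score" (0 to 1); they miss things now and then, are a little off and sometimes report something else, mostly with a low value. They report only what shows in the picture. A call takes as long as a camera call. They do not tell look-alikes from the thing itself.
- arm.look_for(picture, query): "box" ([left, top, width, height] as shares, 0 to 1, of the picture: columns of its width, rows of its height, round what is visible of it).
The state is a dict: "clock": time; "joints": joint angles; "dq": joint speeds; "joint_efforts": joint torques, N m; "position": TCP position; "ee_rot": TCP orientation; "force": force on the tool from outside, world axes, zero at the start; "ft_torque": the same for the moment, N m; "width": opening from 0.0 (shut) to 1.0 (fully open).
Only numpy, scipy, OpenCV 4.12 (cv2) and the standard library are available. Lean on these libraries where they do the work, as an engineer would, in place of code of your own. Each camera call takes 0.05 s, during which the arm holds its last target. There are 200 camera calls.

## Working session

There is one attempt and no reset: what is moved stays moved. The work goes in short steps, Python scripts to look and compute and a tool call to move; the robot and the scene stay as the last step left them, time stands still between calls to the robot, and variables do not carry over. Pictures are saved under pics/ and viewed, on a budget of 10 in all, crops included, one or two more only if the job needs it, and the job is handed in when it is done.

Besides the shell and the picture viewer there is one more tool, called after ">>>" as a command line: name --pt "numbers of a row" for each row, then --argument value for the rest. play_rows: Moves the arm, as the interface text tells. Its arguments: {"type":"object","properties":{"motion":{"type":"array"},"force":{"type":"number"}},"required":["motion"]}

```bash
mkdir -p pics; cat > h.py <<'E'
import numpy as np, cv2, json
from cell import arm
from scipy.spatial.transform import Rotation as R
def cam(d):
    Rm=cv2.Rodrigues(np.array(d["rvec"],float))[0]; return Rm,np.array(d["tvec"],float).ravel()
def cloud(d):
    z=d["depth"]; K=d["K"]; v,u=np.indices(z.shape)
    p=np.stack([(u-K[0][2])*z/K[0][0],(v-K[1][2])*z/K[1][1],z],-1)
    Rm,t=cam(d); w=(p-t)@Rm; w[z==0]=np.nan; return w
def proj(d,P):
    return cv2.projectPoints(np.array(P,float).reshape(-1,3),np.array(d["rvec"],float),np.array(d["tvec"],float),np.array(d["K"],float),None)[0].reshape(-1,2)
E
python3 - <<'E'
from h import *
ims=[]
for n in("side","top"):
    d=arm.get_image(n); np.savez(n+"0.npz",**{k:np.array(v) for k,v in d.items()})
    im=d["img"].copy(); w=cloud(d)
    cv2.imwrite(f"pics/{n}0.png",im)
    Rm,t=cam(d); print(n,"cam at",(-Rm.T@t).round(3))
    for q in("clip","tub","stand","sauce","pot","bowl"):
        for r in arm.look_for(d,q)[:5]:
            b=r["box"]; x,y,ww,hh=[int(a) for a in (b[0]*640,b[1]*480,b[2]*640,b[3]*480)]
            print(n,q,round(r["score"],2),(x,y,ww,hh),np.nanmedian(w[y:y+hh+1,x:x+ww+1].reshape(-1,3),0).round(3))
s=arm.observe(); print(s)
E
```

```text
side cam at [0.539 0.903 1.068]
side clip 0.95 (357, 356, 15, 26) [0.521 0.299 0.048]
side clip 0.87 (377, 288, 16, 28) [0.482 0.172 0.099]
side clip 0.34 (337, 428, 44, 51) [0.525 0.486 0.074]
side clip 0.26 (249, 199, 26, 73) [0.785 0.003 0.062]
side tub 0.95 (329, 266, 55, 88) [0.544 0.143 0.048]
side stand 0.2 (249, 200, 24, 74) [0.786 0.005 0.07 ]
side sauce 0.22 (377, 288, 17, 29) [0.48  0.172 0.096]
side pot 0.9 (336, 430, 44, 49) [0.526 0.488 0.074]
side bowl 0.57 (330, 128, 30, 24) [ 0.61  -0.52   0.027]
top cam at [0.386 0.004 1.404]
top clip 0.62 (226, 289, 16, 18) [0.494 0.187 0.12 ]
top clip 0.49 (178, 280, 18, 16) [0.52  0.316 0.04 ]
top tub 0.85 (213, 255, 68, 52) [0.541 0.17  0.047]
top stand 0.83 (346, 250, 47, 37) [ 0.58  -0.135  0.018]
top stand 0.68 (223, 289, 18, 18) [0.495 0.19  0.118]
top sauce 0.73 (311, 163, 22, 40) [ 0.769 -0.009  0.125]
top pot 0.74 (99, 268, 41, 34) [0.52 0.47 0.07]
top bowl 0.81 (488, 247, 44, 39) [ 0.601 -0.497  0.014]
{'clock': 0.7, 'joints': array([-1.20259884,  0.43448623,  0.02499992,  1.57319167, -0.01156802,
        1.13398882, -0.0751329 ]), 'dq': array([ 4.61862766e-04, -1.89363540e-04,  1.80643872e-03, -1.02549105e-03,
       -1.11936880e-05, -6.86680556e-04, -1.93506114e-04]), 'joint_efforts': array([-1.10320318e-03, -6.67490530e+01,  9.83014852e-01, -3.14768815e+01,
       -6.07200712e-02,  3.22394224e-02,  3.99593080e-05]), 'position': array([0.28354147, 0.55700846, 0.22675364]), 'ee_rot': array([-2.67836373e+00, -1.64192482e+00, -1.27792753e-04]), 'force': array([-0.00146355,  0.66885871, -0.31258341]), 'ft_torque': array([ 0.0518631 , -0.0013544 ,  0.00917797]), 'width': 1.0000614446299505}
```

View pics/side0.png

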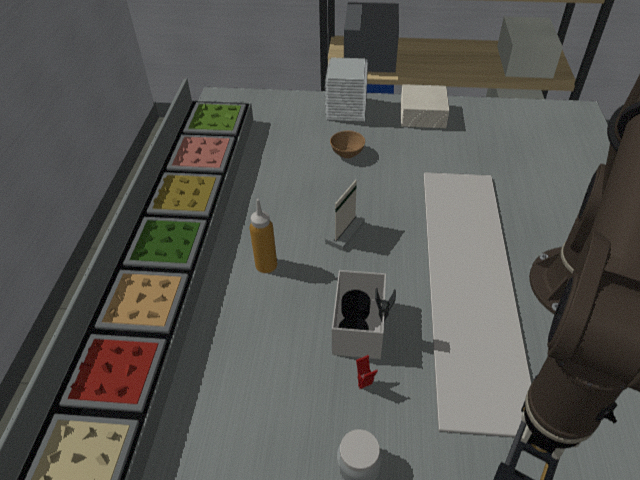

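View pics/top0.png

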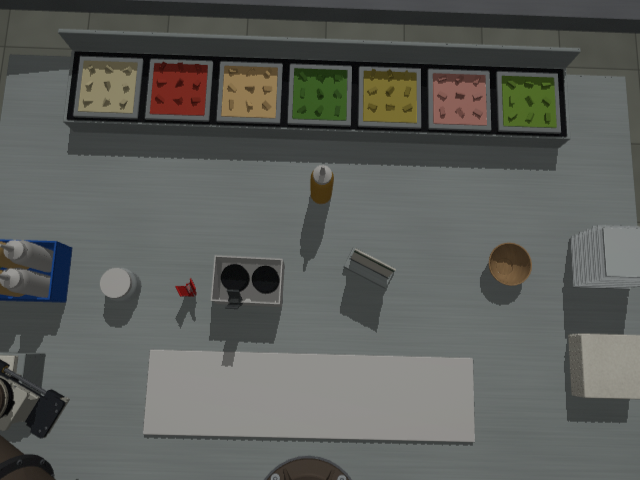

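Clip candidates: the dark one on the tub rim (side 385,302; top 233,297) and a red one on the counter (side 365,372; top 187,288). The dark steel one on the rim fits the description. Next I measure and crop it.

```bash
python3 - <<'E'
from h import *
out=[]
W={}
for n in("side","top"):
    d=dict(np.load(n+"0.npz")); W[n]=(d,cloud(d))
def sel(n,lo,hi):
    w=W[n][1]; m=np.all((w>lo)&(w<hi),-1); return m
for n in W:
    w=W[n][1];img=W[n][0]["img"].astype(int)
    m=sel(n,[.45,.05,.094],[.65,.3,.106])&(img.min(-1)>90)
    if m.sum()>10:
        r=cv2.minAreaRect(w[m][:,:2].astype(np.float32)*1000); print(n,"tubrim",m.sum(),r)
    m=sel(n,[.45,-.3,.135],[.7,0,.165])
    if m.sum()>5:
        p=w[m]; r=cv2.minAreaRect(p[:,:2].astype(np.float32)*1000);print(n,"card",m.sum(),r,p.max(0),p.min(0),np.median(p,0))
        pp=p[:,:2]; c=pp.mean(0);u=np.linalg.svd(pp-c)[2][0];s=(pp-c)@u; print("  dir",u,np.degrees(np.arctan2(u[1],u[0])),c,c+u*(s.max()+s.min())/2,np.ptp(s))
    m=sel(n,[.45,-.3,.016],[.7,0,.025])
    if m.sum()>5: print(n,"base",m.sum(),cv2.minAreaRect(w[m][:,:2].astype(np.float32)*1000))
    m=sel(n,[.44,.08,.106],[.6,.28,.17])
    if m.sum()>5:
        p=w[m];print(n,"clip",m.sum(),p.min(0),p.max(0),np.median(p,0),cv2.minAreaRect(p[:,:2].astype(np.float32)*1000))
        for z0 in np.arange(.106,.165,.01):
            q=p[(p[:,2]>=z0)&(p[:,2]<z0+.01)]
            if len(q): print("   z",z0.round(3),len(q),q.min(0).round(3),q.max(0).round(3),q.mean(0).round(3))
    im=W[n][0]["img"]
    x,y=(385,312) if n=="side" else (240,285)
    c1=cv2.resize(im[y-50:y+50,x-50:x+50],(400,400),interpolation=cv2.INTER_CUBIC); out.append(c1)
cv2.imwrite("pics/crop1.png",np.hstack(out))
E
```

```text
side tubrim 374 ((538.4111328125, 159.96875), (167.23745727539062, 107.9520263671875), 88.64459991455078)
side card 141 ((586.573974609375, -137.49765014648438), (108.2130126953125, 6.12535285949707), 64.56385803222656) [ 0.61055299 -0.08880967  0.15610703] [ 0.56285192 -0.18733555  0.13501114] [ 0.58800973 -0.13641866  0.14579818]
  dir [0.44039909 0.89780211] 63.8706522795188 [ 0.58730329 -0.13605094] [ 0.58659012 -0.13750481] 0.10821356669821433
side base 438 ((584.7051391601562, -136.12301635742188), (124.36187744140625, 58.67496871948242), 60.022117614746094)
side clip 271 [0.46528195 0.0825007  0.10606582] [0.53606186 0.20211563 0.16296727] [0.48588985 0.18714767 0.13053451] ((497.4090576171875, 140.23863220214844), (46.301605224609375, 131.02293395996094), 14.337776184082031)
   z 0.106 29 [0.476 0.083 0.106] [0.536 0.202 0.116] [0.487 0.185 0.113]
   z 0.116 87 [0.476 0.17  0.116] [0.499 0.202 0.126] [0.487 0.186 0.121]
   z 0.126 35 [0.472 0.169 0.127] [0.501 0.201 0.136] [0.484 0.186 0.131]
   z 0.136 33 [0.471 0.17  0.136] [0.504 0.2   0.146] [0.486 0.187 0.14 ]
   z 0.146
[... 680 characters left out ...]
56.70975875854492), 63.927616119384766)
top clip 229 [0.46641169 0.08165006 0.10611226] [0.59215462 0.23703134 0.16340767] [0.49004315 0.18578977 0.13185774] ((525.170654296875, 158.1851043701172), (143.7910919189453, 128.9479217529297), 80.90184783935547)
   z 0.106 23 [0.477 0.082 0.106] [0.592 0.237 0.116] [0.502 0.178 0.112]
   z 0.116 75 [0.478 0.171 0.116] [0.499 0.2   0.126] [0.488 0.186 0.121]
   z 0.126 32 [0.473 0.172 0.127] [0.501 0.2   0.136] [0.488 0.184 0.132]
   z 0.136 33 [0.472 0.173 0.136] [0.504 0.2   0.146] [0.492 0.187 0.141]
   z 0.146 23 [0.467 0.172 0.147] [0.508 0.201 0.156] [0.492 0.185 0.152]
   z 0.156 43 [0.466 0.173 0.156] [0.508 0.2   0.163] [0.486 0.186 0.159]
```

View pics/crop1.png

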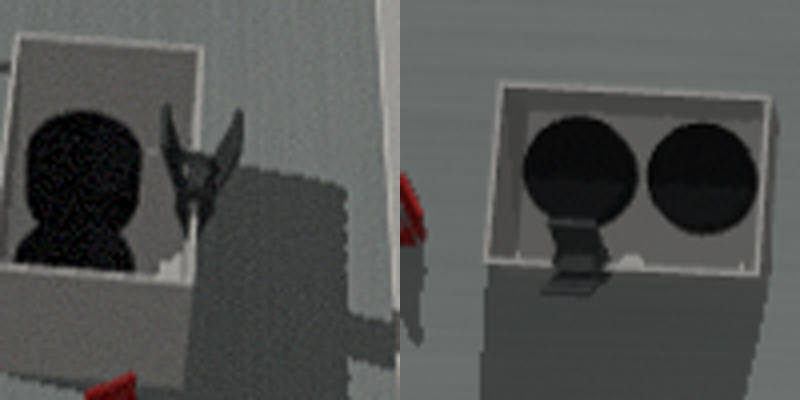

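The crop confirms a dark clip on the near long rim, with its handles in a V. In the side crop the handle tops are at about (168,108) and (240,112). The red look-alike is separate. Now working out the moves.

```bash
cat >> h.py <<'E'
def rel(pos,yaw_deg):
    "shift mm and turn rad from the present pose to TCP pos, tool down, tool x at yaw"
    s=arm.observe(); R0=R.from_rotvec(s["ee_rot"]); y=np.radians(yaw_deg)
    Rt=R.from_matrix(np.array([[np.cos(y),np.sin(y),0],[np.sin(y),-np.cos(y),0],[0,0,-1]]))
    print("pos",s["position"].round(4),"F",np.round(s["force"],2),"w",round(s["width"],3),"t",s["clock"])
    print("rel",(R0.inv().apply(np.array(pos)-s["position"])*1000).round(1),(R0.inv()*Rt).as_rotvec().round(3))
E
python3 -c "
from h import *
rel([.487,.186,.235],-1.35)"
```

```text
pos [0.2835 0.557  0.2268] F [-0.    0.67 -0.31] w 1.0 t 0.7
rel [-238.3  349.6   -8.3] [-0.    -0.     1.123]
```

>>> play_rows --pt "1 -24 35 -1 0 0 0.12" --pt "1 -48 70 -2 0 0 0.24" --pt "1 -72 105 -3 0 0 0.36" --pt "1 -96 140 -4 0 0 0.48" --pt "1 -124 182 -5 0 0 0.6" --pt "1 -152 224 -6 0 0 0.72" --pt "1 -180 266 -7 0 0 0.86" --pt "1 -208 308 -8 0 0 1.0" --pt "1 -238 350 -8 0 0 1.123" --pt "1 -238 350 -8 0 0 1.123"

```text
clock: 1.7
position: [0.4905, 0.179, 0.2354]
ee_rot: [3.139, -0.058, 0.004]
force: [-0.5, -1.4, -0.4]
width: 0.998
```

```bash
python3 -c "
from h import *
rel([.487,.186,.1195],-1.35)"
```

```text
pos [0.4905 0.179  0.2354] F [-0.47 -1.37 -0.36] w 0.998 t 1.7
rel [ -4.   -7.1 115.9] [ 0.002 -0.003 -0.013]
```

>>> play_rows --pt "1 -4 -7 10 0 0 -0.013" --pt "1 -4 -7 35 0 0 -0.013" --pt "1 -4 -7 60 0 0 -0.013" --pt "1 -4 -7 85 0 0 -0.013" --pt "1 -4 -7 100 0 0 -0.013" --pt "1 -4 -7 100 0 0 -0.013"

```text
clock: 2.3
position: [0.4844, 0.1873, 0.1329]
ee_rot: [3.138, -0.031, -0.003]
force: [0.9, 0.4, 0.6]
width: 1.001
```

```bash
python3 - <<'E'
from h import *
rel([.487,.186,.1195],-1.35)
d=arm.get_image("side"); np.savez("side1.npz",**{k:np.array(v) for k,v in d.items()})
x,y=[int(a) for a in proj(d,[.487,.186,.13])[0]]
cv2.imwrite("pics/c2.png",cv2.resize(d["img"][y-50:y+50,x-50:x+50],(600,600),interpolation=cv2.INTER_CUBIC))
E
```

```text
pos [0.4844 0.1873 0.1329] F [0.86 0.36 0.58] w 1.001 t 2.3
rel [ 2.7  1.2 13.4] [0.004 0.002 0.004]
```

View pics/c2.png

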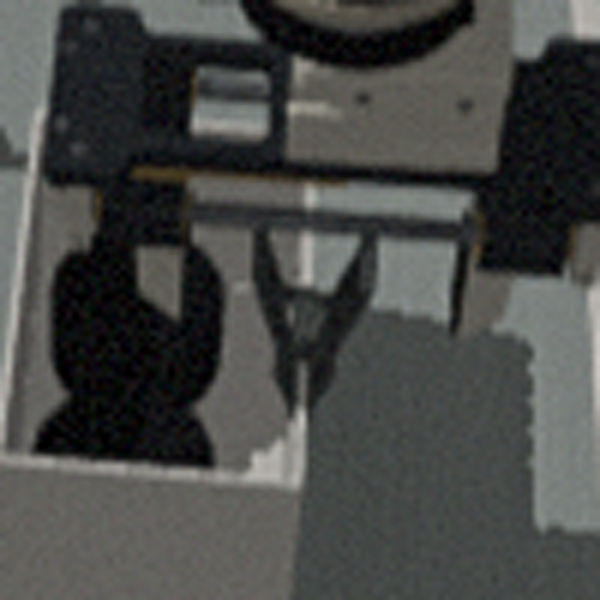

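The side crop shows the fingers straddling the clip (finger inner edges at columns 187 and 470, clip at about 314). I descend the rest of the way and squeeze.

>>> play_rows --pt "1 3 1 7 0.004 0.002 0.004" --pt "1 3 1 13 0.004 0.002 0.004" --pt "1 3 1 13 0.004 0.002 0.004" --pt "0.3 3 1 13 0.004 0.002 0.004" --pt "0.1 3 1 13 0.004 0.002 0.004" --pt "0 3 1 13 0.004 0.002 0.004" --force 25

```text
clock: 2.95
position: [0.4885, 0.1862, 0.1216]
ee_rot: [-3.14, 0.039, -0.004]
force: [-0.0, -0.6, -0.1]
width: 0.785
```

```bash
python3 -c "
from h import *
rel([.487,.186,.1195],-1.35)"
```

```text
pos [0.4885 0.1862 0.1216] F [-0.05 -0.64 -0.12] w 0.785 t 2.95
rel [-1.5  0.3  2. ] [-0.001 -0.002 -0.001]
```

>>> play_rows --pt "0 -1 0 1 0 0 0" --pt "0 -1 0 2 0 0 0" --pt "-0.2 -1 0 2 0 0 0" --pt "-0.4 -1 0 2 0 0 0" --pt "-0.6 -1 0 2 0 0 0" --pt "-0.8 -1 0 2 0 0 0" --pt "-1 -1 0 2 0 0 0" --pt "-1 -1 0 2 0 0 0" --pt "-1 -1 0 2 0 0 0" --pt "-1 -1 0 2 0 0 0" --force 25

```text
clock: 3.95
position: [0.4876, 0.1863, 0.1196]
ee_rot: [-3.14, 0.039, -0.004]
force: [0.4, 0.9, -0.8]
width: 0.213
```

```bash
python3 - <<'E'
from h import *
rel([.487,.186,.22],-1.35)
d=arm.get_image("side"); np.savez("side2.npz",**{k:np.array(v) for k,v in d.items()})
x,y=[int(a) for a in proj(d,[.487,.186,.12])[0]]
cv2.imwrite("pics/c3.png",cv2.resize(d["img"][y-40:y+40,x-40:x+40],(560,560),interpolation=cv2.INTER_CUBIC))
E
```

```text
pos [0.4876 0.1863 0.1196] F [ 0.42  0.9  -0.8 ] w 0.213 t 3.95
rel [-3.000e-01  1.000e-01 -1.004e+02] [-0.001 -0.002 -0.001]
```

View pics/c3.png

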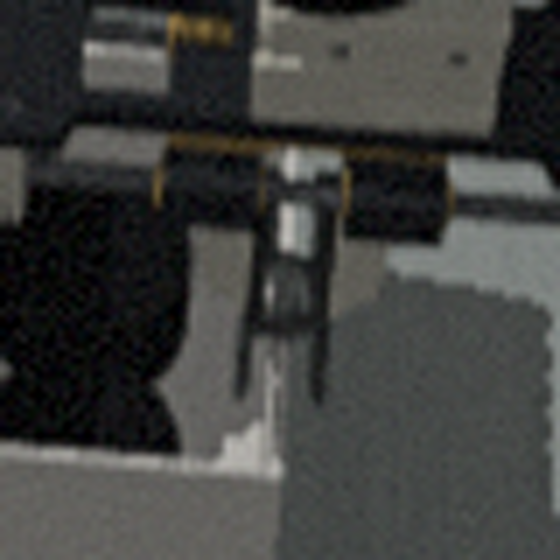

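The clip is squeezed open, with jaw tips at about (243,395) and (320,398) either side of the rim. Lifting straight up.

>>> play_rows --pt "-1 0 0 -5 0 0 0" --pt "-1 0 0 -15 0 0 0" --pt "-1 0 0 -30 0 0 0" --pt "-1 0 0 -50 0 0 0" --pt "-1 0 0 -75 0 0 0" --pt "-1 0 0 -100 0 0 0" --pt "-1 0 0 -110 0 0 0" --pt "-1 0 0 -110 0 0 0"

```text
clock: 4.8
position: [0.4882, 0.1865, 0.2312]
ee_rot: [-3.138, 0.039, -0.008]
force: [0.1, -1.4, -0.1]
width: 0.213
```

```bash
python3 - <<'E'
from h import *
rel([.5875,-.136,.235],-25.7)
s=arm.observe(); P=s["position"]
d=arm.get_image("side"); w=cloud(d)
np.savez("side3.npz",**{k:np.array(v) for k,v in d.items()})
T=R.from_rotvec(s["ee_rot"])
l=T.inv().apply((w-P).reshape(-1,3)).reshape(w.shape)*1000  # in tool frame, mm
m=np.all((np.abs(l)<[25,25,70]),-1)
q=l[m]
for z0 in range(-40,60,5):
    k=q[(q[:,2]>=z0)&(q[:,2]<z0+5)]
    if len(k): print(z0,len(k),k.min(0).round(0),k.max(0).round(0))
# tips of the jaws: predicted pixels for pin at tool z=+4
pp=proj(d,T.apply(np.array([[0,0,4],[-11.5,0,41.5],[11.5,0,41.5]])/1000)+P)
x,y=[int(a) for a in proj(d,P)[0]]
im=cv2.resize(d["img"][y-40:y+40,x-40:x+40],(560,560),interpolation=cv2.INTER_CUBIC)
for a in (pp-[x-40,y-40])*7: cv2.circle(im,tuple(int(b) for b in a),3,(0,0,255),-1)
cv2.imwrite("pics/c4.png",im)
E
```

```text
pos [0.4882 0.1865 0.2312] F [ 0.07 -1.37 -0.09] w 0.213 t 4.8
rel [107.3 319.9  -4.3] [-0.004 -0.004  0.424]
-40 64 [-23. -13. -40.] [ 25.   7. -35.]
-35 35 [-24. -13. -35.] [ 24.  -7. -30.]
-30 30 [-24. -13. -30.] [ 24.  -8. -25.]
-25 33 [-25. -12. -25.] [ 23.  -9. -20.]
-20 31 [-23. -13. -20.] [ 23.  -7. -15.]
-15 33 [-24. -14. -15.] [ 23.   8. -10.]
-10 21 [-22. -13. -10.] [19. -8. -5.]
-5 17 [-15. -12.  -5.] [15. 13. -0.]
0 55 [-12. -13.   0.] [12. 16.  5.]
5 34 [-12. -14.   5.] [10. 16. 10.]
10 15 [-14. -12.  10.] [12. 16. 14.]
15 9 [-15. -15.  15.] [12.  2. 18.]
20 6 [-13. -12.  21.] [11. -3. 25.]
25 10 [-14. -14.  25.] [11.  0. 29.]
30 6 [-12. -13.  31.] [10. -6. 35.]
35 15 [-14. -14.  36.] [13.  6. 40.]
40 5 [-15. -12.  40.] [13. 15. 45.]
```

View pics/c4.png

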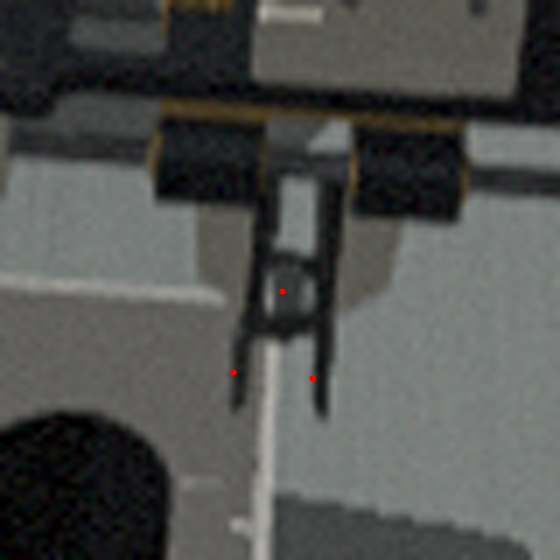

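Lifted. The jaw tips are at about (238,408) and (320,415), close to prediction, and no tub is hanging on. Moving over the card.

>>> play_rows --pt "-1 8 24 -2 0 0 0.04" --pt "-1 20 58 -4 0 0 0.1" --pt "-1 34 100 -4 0 0 0.16" --pt "-1 49 145 -4 0 0 0.22" --pt "-1 64 190 -4 0 0 0.27" --pt "-1 79 235 -4 0 0 0.32" --pt "-1 92 275 -4 0 0 0.37" --pt "-1 101 303 -4 0 0 0.41" --pt "-1 107 320 -4 -0.004 -0.004 0.424" --pt "-1 107 320 -4 -0.004 -0.004 0.424"

```text
clock: 5.85
position: [0.5862, -0.1387, 0.2323]
ee_rot: [3.059, -0.703, -0.004]
force: [0.9, 0.0, -0.8]
width: 0.211
```

```bash
cat > chk.py <<'E'
from h import *
import sys
rel([.5875,-.136,float(sys.argv[2])],-25.7)
s=arm.observe(); P=s["position"]; T=R.from_rotvec(s["ee_rot"]); out=[]
for n in("side","top"):
    d=arm.get_image(n); w=cloud(d); g=d["img"].astype(int).mean(-1)
    m=np.all((w>[.5,-.25,.110])&(w<[.68,-.04,.152]),-1)&(g>90)
    p=w[m][:,:2]
    if len(p)>10:
        c=p.mean(0);u=np.linalg.svd(p-c)[2][0];t=(p-c)@u;c=c+u*(t.max()+t.min())/2
        l=T.inv().apply([*(c-P[:2]),0])*1000
        print(n,"card",len(p),c.round(4),np.degrees(np.arctan(u[1]/u[0])).round(1),"len",np.ptp(t).round(3),"in tool mm",l.round(1))
    x,y=[int(a) for a in proj(d,[.5875,-.136,.16])[0]]
    im=cv2.resize(d["img"][y-40:y+40,x-40:x+40],(400,400),interpolation=cv2.INTER_CUBIC)
    cz=[[.5875,-.136,.15]]; tips=T.apply(np.array([[-11.5,0,41.5],[11.5,0,41.5]])/1000)+P
    for a,col in zip((proj(d,np.vstack([cz,tips]))-[x-40,y-40])*5,[(0,255,0),(0,0,255),(0,0,255)]): cv2.circle(im,tuple(int(b) for b in a),2,col,-1)
    out.append(im)
cv2.imwrite(f"pics/{sys.argv[1]}.png",np.hstack(out))
E
python3 chk.py c5 .1715
```

```text
pos [ 0.5862 -0.1387  0.2323] F [ 0.9   0.01 -0.82] w 0.211 t 5.85
rel [ 0.1 -3.2 60.8] [ 0.004  0.002 -0.003]
side card 66 [ 0.5867 -0.1385] 63.1 len 0.106 in tool mm [ 0.4 -0.4 -0. ]
```

View pics/c5.png

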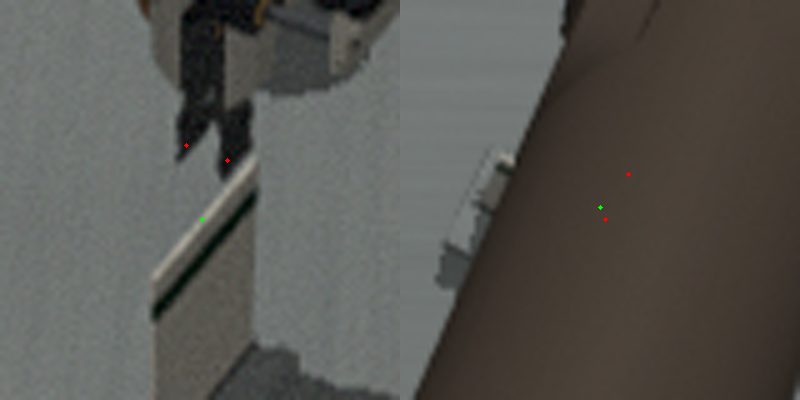

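The side crop shows the open jaws above the card's edge: tips at (183,158) and (226,172), edge middle at (202,219), aligned. The top view is blocked by the arm. I go down part-way and look.

>>> play_rows --pt "-1 0 -2 8 0.004 0.002 -0.003" --pt "-1 0 -2 18 0.004 0.002 -0.003" --pt "-1 0 -2 28 0.004 0.002 -0.003" --pt "-1 0 -2 35 0.004 0.002 -0.003" --pt "-1 0 -2 36 0.004 0.002 -0.003" --pt "-1 0 -2 36 0.004 0.002 -0.003"

```text
clock: 6.55
position: [0.5868, -0.1332, 0.1962]
ee_rot: [-3.062, 0.691, 0.001]
force: [-0.2, -0.4, 0.4]
width: 0.208
```

```bash
python3 chk.py c6 .1715
```

```text
pos [ 0.5868 -0.1332  0.1962] F [-0.2  -0.44  0.39] w 0.208 t 6.55
rel [ 1.8  2.3 24.7] [-0.002  0.001  0.004]
side card 45 [ 0.5868 -0.1378] 63.5 len 0.106 in tool mm [ 1.9  4.2 -0. ]
```

View pics/c6.png

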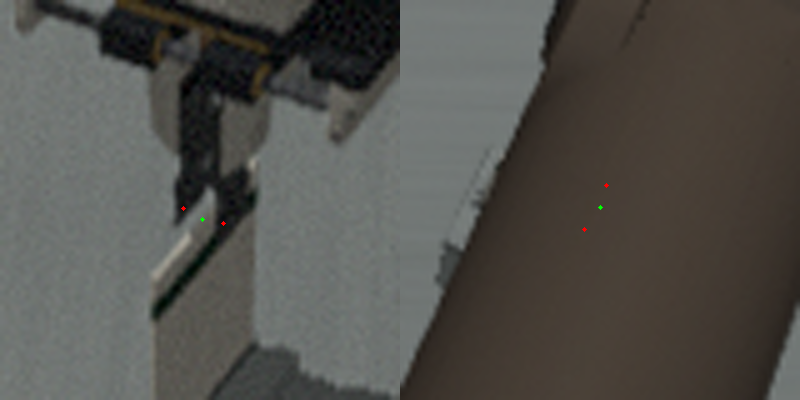

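The jaws straddle the edge, with the tips at about (180,218) and (222,235) in the side crop. Going down the rest, corrected by 2 mm.

>>> play_rows --pt "-1 2 3 4 -0.002 0.001 0.004" --pt "-1 2 3 11 -0.002 0.001 0.004" --pt "-1 2 3 18 -0.002 0.001 0.004" --pt "-1 2 3 23 -0.002 0.001 0.004" --pt "-1 2 3 25 -0.002 0.001 0.004" --pt "-1 2 3 25 -0.002 0.001 0.004" --pt "-1 2 3 25 -0.002 0.001 0.004" --pt "-1 2 3 25 -0.002 0.001 0.004"

```text
clock: 7.45
position: [0.5879, -0.137, 0.172]
ee_rot: [-3.063, 0.698, -0.002]
force: [-0.1, -0.8, -0.4]
width: 0.212
```

```bash
python3 chk.py c7 .1715
```

```text
pos [ 0.5879 -0.137   0.172 ] F [-0.15 -0.77 -0.37] w 0.212 t 7.45
rel [-0.8 -0.7  0.5] [-0.001 -0.001  0.   ]
side card 33 [ 0.6014 -0.1102] 66.6 len 0.043 in tool mm [  0.6 -30.    0. ]
```

View pics/c7.png

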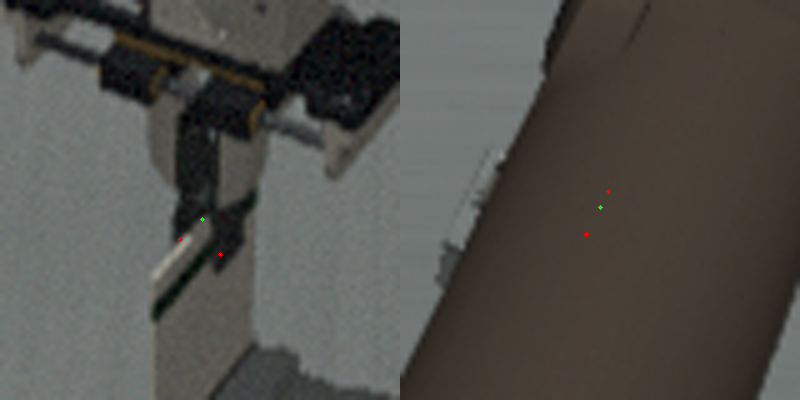

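The jaws are on either side of the card (tips at about (180,243) and (218,268)) and its edge is inside. Forces are near zero and the card hasn't moved. Settling, one quick tub check, then handing in.

>>> play_rows --pt "-1 0 0 0 0 0 0" --pt "-1 0 0 0 0 0 0" --pt "-1 0 0 0 0 0 0"

```text
clock: 7.85
position: [0.5879, -0.137, 0.1721]
ee_rot: [-3.062, 0.698, -0.002]
force: [0.3, -0.1, -0.5]
width: 0.213
```

```bash
python3 - <<'E'
from h import *
rel([.5875,-.136,.1715],-25.7)
d=arm.get_image("side"); w=cloud(d); g=d["img"].min(-1)
m=np.all((w>[.45,.05,.094])&(w<[.65,.3,.106]),-1)&(g>90)
print("tub",m.sum(),cv2.minAreaRect(w[m][:,:2].astype(np.float32)*1000))
m=np.all((w>[.45,-.3,.016])&(w<[.7,0,.025]),-1); print("base",cv2.minAreaRect(w[m][:,:2].astype(np.float32)*1000))
print(arm.sign_off())
E
```

```text
pos [ 0.5879 -0.137   0.1721] F [ 0.33 -0.13 -0.49] w 0.213 t 7.85
rel [-0.8 -0.7  0.6] [-0.001 -0.001  0.   ]
tub 411 ((538.3076171875, 159.85635375976562), (167.7833709716797, 107.88497161865234), 88.72415924072266)
base ((585.335693359375, -136.34014892578125), (124.46861267089844, 58.671531677246094), 60.9613037109375)
the job is handed in; nothing more can be done
None
```

I took the dark steel clip off the tub rim and squeezed it open with 25 N. I then brought it down over the middle of the order card's top edge and handed the job in with it still held open, at about 7.9 s on the robot's clock.

- **Clip position:** in the last side view there is one jaw on each side of the card. From the gripper position the jaw tips are about 19–20 mm below the card's edge, the gripper is about 1 mm from where I wanted it, and the pin is lined up with the card.
- **Contact:** the wrist force was about 0.6 N, the same level as when the arm moved freely. I saw no sign of the clip touching the card, but contact was not measured directly.
- **Opening:** the gripper reads 0.213, about 19.6 mm. That is slightly under the 21 mm expected at the stop, so I take the clip as fully squeezed. I did not measure the clip's opening itself.
- **Tub and stand:** compared with the start, both were within 1 mm.
- **Checks that failed or were skipped:**
  - The arm blocked the top camera over the card, so only the side camera confirmed the fit.
  - My last automatic fit of the card edge failed because the clip hid most of the edge.
  - I did not re-measure the bottle, pot or bowl; the path kept well clear of them.

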